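Putting away after a crystal change on the watch bench

TASK

The repair is finished, so clear the bench: lay the black case opener lengthwise in the narrower bay of the tool tray and the green case holder in its wider bay, stand the large round crystal box in the wide bay of the crystal tray and the small one in its narrow bay, each flat on the bay's floor, and stack the loose job box on the job box that stands on the wooden base, with all its feet down in the recesses of the lid below. Keep the crystal boxes and the job box upright and set them down without dropping them, and leave the screwdriver rack and the loupe where they are.

Things in the scene. Friction and masses are not known exactly. Their poses are not given: they have to be found in the camera images.
- case_opener: Loose black anodized T-shaped case opener, 110 g, 100 mm long. Handle bar 18 mm wide (y) and 18 high, x = -56 to 16 mm; head at the +x end, x = 16 to 36, 44 mm wide, 18 high, with two steel jaws on to x = 44 and two thumb screws 4 mm tall on top. Origin: underside, below the centre of mass; the middle of its length is at x = -6. z up.
- case_holder: Loose green plastic case holder, 70 g: two blocks with a 6 mm gap between, together 78 mm long (x = -39 to 39), 42 mm wide (y), 20 mm high, four pins 8 mm tall on top, a brass screw knob at the +x end on to x = 51. Origin: centre of the underside of the two blocks (mid-gap); z up. Grip it across its width.
- large_crystal_box: Loose large round crystal box, bright metal with a glass top, 58 mm diameter, 24 mm high, 70 g. Origin: centre of the underside; z up.
- small_crystal_box: Loose small round crystal box, bright metal with a glass top, 36 mm diameter, 20 mm high, 30 g. Origin: centre of the underside; z up.
- job_box: Loose square lidded job box, white with grey lid, 61 x 61 mm, flush sides, 31 mm high with feet, 80 g. Four round feet 9 mm in diameter (7 at the tip), 5 mm tall, at x, y = +-22 mm. Its lid has corner recesses like those of job_stack. Origin: centre, level with the feet's lower ends; x, y along the sides, z up.
- tool_tray: Dark wooden tray, 132 (x) by 167 (y) mm, fixed; origin: centre of the underside, z up. Felt floor at z = 4 mm, rim and 5 mm divider up to z = 11. Two bays side by side in y, each 122 mm long (x = -61 to 61): narrower, for the case opener, 60 mm wide, y = -78.5 to -18.5 (centre -48.5); wider, for the case holder, 92 mm, y = -13.5 to 78.5 (centre 32.5).
- crystal_tray: Dark wooden tray, 90 (x) by 151 (y) mm, fixed; origin: centre of the underside, z up. Felt floor at z = 4 mm, rim and 5 mm divider up to z = 11. Two bays side by side in y, each 80 mm long (x = -40 to 40): wide, for the large box, y = -70.5 to 9.5 (centre -30.5); narrow, for the small box, y = 14.5 to 70.5 (centre 42.5).
- job_stack: Job box of the same make on a dark wooden base 86 x 86 mm, one piece, fixed. Origin: centre of the base's underside; x, y along the sides. Lid top at z = 37 mm, with four corner recesses 13 x 13 mm at x, y = +-22, floors at z = 33 (2 mm of play round a foot). A box stacked in any quarter turn, feet home, has its origin at z = 33.
- screwdriver_rack: Bystander: loose wooden rack with five upright steel screwdrivers, one piece, 56 x 150 mm, 121 mm high, 600 g. Origin: centre of the underside.
- loupe: Bystander: loose black eye loupe, 36 mm diameter, 34 mm high, 30 g. Origin: centre of the underside.

How it is judged:
By the outcome, as a careful person would: the job done as asked, in the order asked, and still so for the second after the job is handed in, with the robot touching nothing.
It also fails if it takes over 138 s, if anything falls off the work surface, if the arm or the gripper's body presses on something with over 40 N, if the wrist force passes 120 N, or if a joint passes its speed limit or range.

ROBOT

A 7-joint arm with a two-finger parallel gripper is mounted at the origin on the work surface. World frame = base frame: x ahead of the robot, y to its left, z up, the work surface at z = 0. Lengths are in m, angles in rad, forces in N, time in s.
With the tool pointing down it reaches from about 0.425 to 0.925 m from the base axis. Payload 6.8 kg.
Tool frame: the origin (TCP) lies on the front face of the gripper's body, between the roots of the fingers; the fingertips stand 73 mm ahead of it and the grasp point (between the pads) lies 54 mm ahead of it; z points along the fingers, y is the direction in which the jaws open and shut (so a half turn about z gives the same grasp; the last joint's range is limited). The gripper opens to 85 mm and grips with 20 to 120 N. Pads are 22 mm wide; open, the fingers measure 114 mm over their backs; the gripper's body (76 mm by 85 mm) begins 54 mm behind the grasp point. The pads swing forward as they close: fully open they stand 13 mm farther back than shut.
Start: joints at [1.212, 0.477, 0.022, 1.555, -0.011, 1.109, -0.083], TCP at [0.168, -0.654, 0.304] pointing down, gripper open.
Joint ranges: [-2.96, 2.96], [-0.34, 2.1], [-1.41, 1.46], [0.24, 2.44], [-1.37, 4.51], [0.17, 1.92], [-2.96, 2.96]. Speed limits (rad/s): [2.39, 2.39, 3.14, 3.14, 3.14, 3.14, 3.14].

INTERFACE

Orientations are given as a rotation vector (axis times angle).
In Python, from bench import * gives the robot as it stands.
- The arm moves only by the tool jog_arm, never from a script. Its argument "plan" is a list of rows, each a list of 2 entries, a list of its own where there are three numbers: the shift along the world's x, y, z in cm, then the turn about the world's z in rad. In form: [[[tx, ty, tz], twist], ...]. A call has 1 to 12 rows; each row shifts and turns the commanded pose from where the row before left it; what a row does not reach is not made up. A row lasts 1/10 s, in which the tool goes at most 50 mm and 8.59 degrees, less where a joint would pass 70% of its speed; a pose out of reach is approached as far as the arm can. A call is refused whole if a number of a shift passes 5 or a number of a turn 0.15, either way. A call with a gripper value outside its range is refused whole. "hand" is the finger opening in cm, from 0 to 8.54, set as the call begins (left out, the last holds). The fingers move at their own pace and stop on an object; "grip_force" is the grip in N (left out, the last holds). Time passes only in rows, so rows that do not move let the fingers close. It gives the time, the measured TCP pose, the force and the opening at its end, in the units of the state.
- get_obs(): the state, without advancing time (a new reading comes with each control period).
- grab_frame(name): name is "scene" or "side" or "wrist"; returns the picture (400x640x3 uint8, red, green, blue); there is no depth.
- get_calibration(name): a dict with "intrinsics" (3x3 intrinsics, pixels), "xyz" and "orientation" of the camera in the world. Camera axes: x right, y down, z forward; pixel columns grow to the right and rows downward; lengths in m; the calibration is good to about 2 mm. The wrist camera is an equidistant fisheye: a pixel r from the principal point sees the ray r / f radians off the axis. A picture is of the moment at which its call begins: read the wrist's pose just before it. get_calibration takes no time and is no camera call; for the wrist camera it gives the pose at the moment of the call.
- hand_in(): hands the job in, once; it reports no verdict.
The state is a dict: "clock": time; "joints": joint angles; "qvel": joint speeds; "tau": joint torques, N m; "tcp_pos": TCP position; "orientation": TCP orientation; "contact_force": force on the tool from outside, world axes, zero at the start; "moment": the same for the moment, N m; "grip_width": finger opening in m.
Only numpy, scipy, OpenCV 4.12 (cv2) and the standard library are available. Lean on these libraries where they do the work, as an engineer would, in place of code of your own. Each camera call takes 0.05 s, during which the arm holds its last target. There are 200 camera calls.

## Working session

There is one attempt and no reset: what is moved stays moved. The work goes in short steps, Python scripts to look and compute and a tool call to move; the robot and the scene stay as the last step left them, time stands still between calls to the robot, and variables do not carry over. Pictures are saved under pics/ and viewed, about 12 in all and at most 16, crops included, and the job is handed in when it is done.

Besides the shell and the picture viewer there is one more tool, called after ">>>" as a command line: name --argument value ..., lists and objects as JSON in quotes. jog_arm: Moves the arm, as the interface text tells. Its arguments: {"type":"object","properties":{"plan":{"type":"array","items":{"type":"array"}},"hand":{"type":"number"},"grip_force":{"type":"number"}},"required":["plan"]}

```bash
mkdir -p pics; ls; python3 - <<'E'
from bench import *
import cv2
for n in("scene","side","wrist"):
    c=get_calibration(n);print(n,c)
    cv2.imwrite(f"pics/{n}0.png",grab_frame(n)[:,:,::-1])
print(get_obs())
E
```

```text
pics
scene {'intrinsics': array([[370.58903013,   0.        , 317.42611908],
       [  0.        , 370.58903013, 202.16683271],
       [  0.        ,   0.        ,   1.        ]]), 'xyz': array([ 1.35409984, -0.18978265,  0.76588539]), 'orientation': array([-1.76157227, -1.51698875,  0.73025681])}
side {'intrinsics': array([[392.3338816 ,   0.        , 327.45402939],
       [  0.        , 392.3338816 , 198.99912799],
       [  0.        ,   0.        ,   1.        ]]), 'xyz': array([-0.02632477,  0.86311274,  0.61699305]), 'orientation': array([-0.58148692,  2.44063749, -1.42482049])}
wrist {'intrinsics': array([[309.70691629,   0.        , 317.96144486],
       [  0.        , 309.70691629, 202.18587587],
       [  0.        ,   0.        ,   1.        ]]), 'xyz': array([ 0.23787131, -0.6357032 ,  0.37332454]), 'orientation': array([ 2.29069821, -1.77593393, -0.26447962])}
{'clock': 0.15, 'joints': array([ 1.21190182,  0.47764138,  0.02234762,  1.5561902 , -0.01150397,
        1.10932436, -0.08311578]), 'qvel': array([ 0.00019894, -0.00225211, -0.00024538, -0.00296805,  0.00158284,
        0.00115439,  0.0009948 ]), 'tau': array([ 2.70729186e-03, -5.96926332e+01,  1.61015041e+00, -2.81491238e+01,
        1.26663392e-02,  6.49432346e-03, -1.65307375e-05]), 'tcp_pos': array([ 0.16743302, -0.65354541,  0.30314253]), 'orientation': array([-3.11552785e+00, -3.92738914e-01,  4.34131601e-04]), 'contact_force': array([ 0.42673779, -0.62195686, -0.06960843]), 'moment': array([-0.00981156,  0.00495484, -0.03434014]), 'grip_width': 0.08578957285184717}
```

View pics/scene0.png

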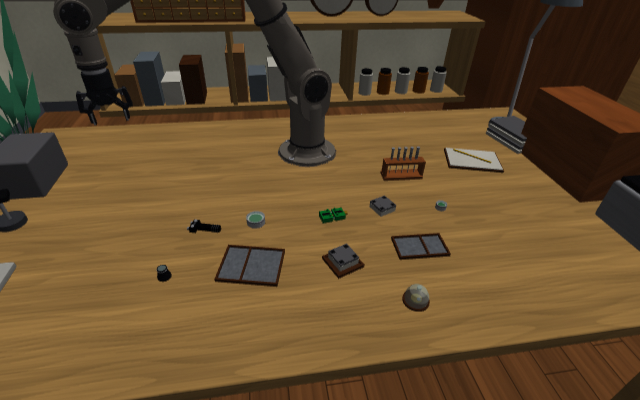

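View pics/side0.png

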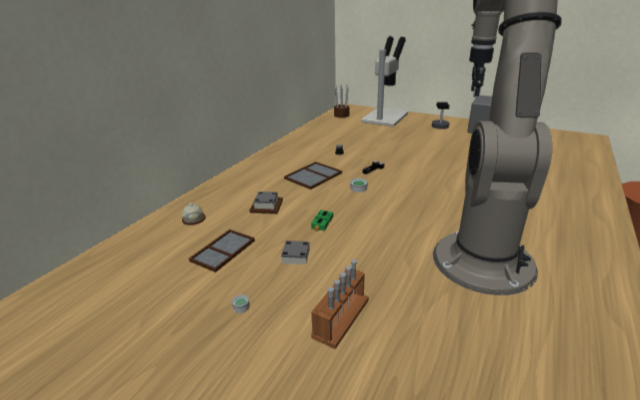

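View pics/wrist0.png

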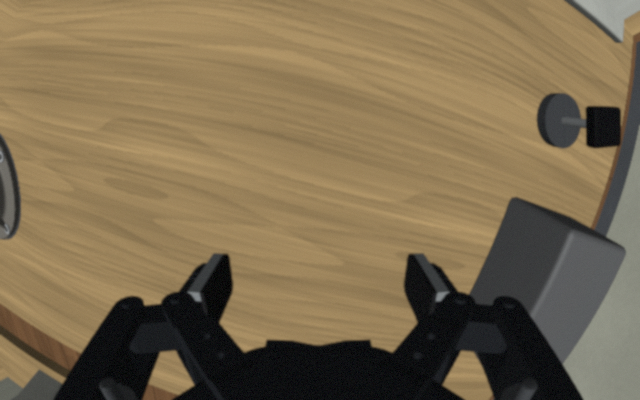

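The scene view shows the opener (205,227), large crystal (256,219), holder (333,215), job box (383,205), small crystal (441,205), tool tray (251,265), stack (343,260), crystal tray (420,245), loupe (163,272), rack (403,165) and an unlisted dome (416,296). The side view agrees with this. The wrist view shows only bare bench.

```bash
cat > h.py <<'E'
from bench import *
import numpy as np, cv2
from scipy.spatial.transform import Rotation as R
def ray(c,px,fish=False):
    K=c["intrinsics"]; px=np.atleast_2d(np.asarray(px,float))
    u=(px-K[:2,2])/[K[0,0],K[1,1]]
    if fish:
        r=np.linalg.norm(u,axis=1,keepdims=True)+1e-12
        d=np.hstack([u/r*np.sin(r),np.cos(r)])
    else: d=np.hstack([u,np.ones((len(u),1))])
    return d@R.from_rotvec(c["orientation"]).as_matrix().T
def plane(c,px,z,fish=False):
    d=ray(c,px,fish); o=np.asarray(c["xyz"])
    return (o+d*((z-o[2])/d[:,2:]))[:,:2]
def wrist(name):
    o=get_obs(); c=get_calibration("wrist"); im=grab_frame("wrist")[:,:,::-1].copy()
    cv2.imwrite(f"pics/{name}.png",im); np.save(f"pics/{name}.npy",np.array([c,o],object),allow_pickle=True)
    return im,c,o
def project(c,P):  # fisheye
    q=(np.atleast_2d(P)-c["xyz"])@R.from_rotvec(c["orientation"]).as_matrix()
    rho=np.linalg.norm(q[:,:2],axis=1,keepdims=True); th=np.arctan2(rho,q[:,2:])
    K=c["intrinsics"]; return q[:,:2]/rho*th*K[0,0]+K[:2,2]
E
python3 - <<'E'
from h import *
s=get_calibration("scene"); t=get_calibration("side")
d=dict(opener=((205,227),(373,167),.02),large=((256,219),(359,185),.024),holder=((333,215),(322,220),.02),job=((383,204),(295,251),.031),small=((441,205),(240,303),.02),ttray=((251,265),(313,175),.011),stack=((343,258),(266,200),.037),ctray=((420,245),(222,249),.011),loupe=((163,272),(339,150),.034),rack=((403,165),(340,305),.05),dome=((416,296),(193,212),.02))
for k,(a,b,z) in d.items(): print(k,plane(s,a,z)[0].round(3),plane(t,b,z)[0].round(3))
o=get_obs();c=get_calibration("wrist")
M=R.from_rotvec(o["orientation"]); print(M.as_matrix().round(3)); print("cam in tool",M.inv().apply(c["xyz"]-o["tcp_pos"]).round(4)); print((M.inv()*R.from_rotvec(c["orientation"])).as_matrix().round(3))
E
```

```text
opener [ 0.462 -0.375] [ 0.436 -0.364]
large [ 0.45  -0.221] [ 0.422 -0.203]
holder [0.457 0.021] [0.433 0.035]
job [0.436 0.193] [0.418 0.207]
small [0.453 0.39 ] [0.435 0.403]
ttray [ 0.63  -0.241] [ 0.611 -0.228]
stack [0.664 0.008] [0.627 0.032]
ctray [0.619 0.252] [0.608 0.26 ]
loupe [ 0.645 -0.465] [ 0.605 -0.427]
rack [0.238 0.329] [0.228 0.341]
dome [0.803 0.167] [0.802 0.163]
[[ 0.969  0.248 -0.   ]
 [ 0.248 -0.969  0.001]
 [-0.    -0.001 -1.   ]]
cam in tool [ 0.0727  0.0001 -0.0703]
[[ 0.001 -0.957 -0.29 ]
 [ 1.     0.001  0.001]
 [-0.    -0.29   0.957]]
```

>>> jog_arm --plan '[[[2.5,3.1,0],-0.02],[[2.5,3.1,0],-0.02],[[2.5,3.1,0],-0.02],[[2.5,3.1,0],-0.02],[[2.5,3.1,0],-0.02],[[2.5,3.1,0],-0.02],[[2.5,3.1,0],-0.02],[[2.5,3.1,0],-0.02],[[2.5,3.1,0],-0.02],[[2.5,3.1,0],-0.02],[[2.5,3.1,0],-0.02],[[2.5,3.1,0],-0.03]]'

```text
clock: 1.35
tcp_pos: [0.4682, -0.2805, 0.3038]
orientation: [3.142, -0.0, -0.0]
contact_force: [-0.0, -0.8, 0.1]
grip_width: 0.0855
```

```bash
python3 - <<'E'
from h import *
import time
im,c,o=wrist("a1"); print(o["clock"],o["tcp_pos"],o["orientation"],np.abs(o["qvel"]).max())
E
```

```text
1.35 [ 0.46817656 -0.28048124  0.30383434] [ 3.14156378e+00 -4.06706223e-04 -2.48789020e-04] 1.0712840204366034
```

View pics/a1.png

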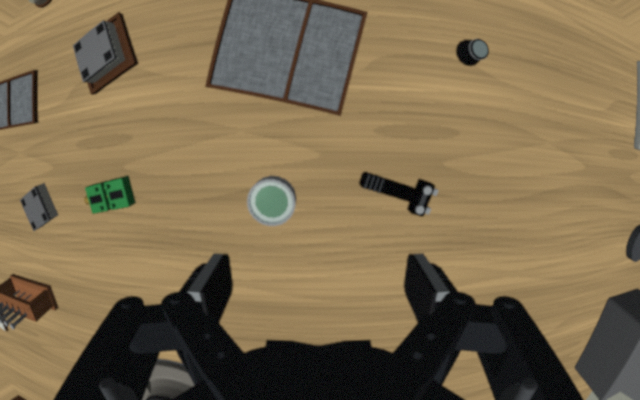

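The wrist view shows the opener with its handle end at (362,180) and head at (427,197). The large crystal is at (272,201), the tool tray's near corners at (207,86) and (341,113) with the narrow bay on the right, and the loupe at (473,51). Next I measure in rectified mm maps.

```bash
cat >> h.py <<'E'
def ortho(im,c,z,x0,x1,y0,y1,s=0.0005):
    """top-down map at height z: row grows with -x, col with -y (like the wrist image at yaw 0)"""
    xs=np.arange(x1,x0,-s); ys=np.arange(y1,y0,-s); Y,X=np.meshgrid(ys,xs)
    p=project(c,np.stack([X,Y,np.full_like(X,z)],-1).reshape(-1,3)).reshape(*X.shape,2).astype(np.float32)
    return cv2.remap(im,p[...,0],p[...,1],cv2.INTER_LINEAR)
def w(p,x1,y1,s=0.0005): p=np.asarray(p,float).reshape(-1,2); return np.c_[x1-p[:,1]*s,y1-p[:,0]*s]
def blobs(mask,x1,y1,amin=400):
    """(centroid xy, rect centre xy, rect sides mm, yaw of long side, area mm2) per blob"""
    out=[]
    mask=cv2.morphologyEx(mask.astype(np.uint8)*255,cv2.MORPH_OPEN,np.ones((3,3)))
    for k in cv2.findContours(mask,cv2.RETR_EXTERNAL,cv2.CHAIN_APPROX_NONE)[0]:
        if cv2.contourArea(k)*.25<amin: continue
        q=w(k,x1,y1).astype(np.float32)*1000; r=cv2.minAreaRect(q); b=cv2.boxPoints(r)
        e=max((b[1]-b[0],b[2]-b[1]),key=np.linalg.norm); m=cv2.moments(k)
        cen=w([m["m10"]/m["m00"],m["m01"]/m["m00"]],x1,y1)[0]*1000
        out.append((cen.round(1),np.round(r[0],1),np.round(sorted(r[1]),1),round(float(np.arctan(e[1]/e[0])),3),cv2.contourArea(k)*.25))
    return out
E
python3 - <<'E'
from h import *
im=cv2.imread("pics/a1.png"); c,o=np.load("pics/a1.npy",allow_pickle=True)
for nm,z,b,f in [("opener",.01,(.38,.56,-.48,-.31),lambda h:h[...,2]<70),
 ("tray",.011,(.48,.76,-.40,-.08),lambda h:(h[...,2]<115)),
 ("large",.024,(.38,.52,-.30,-.15),lambda h:(h[...,1]<85)|((h[...,0]>45)&(h[...,0]<100))),
 ("loupe",.02,(.56,.72,-.52,-.36),lambda h:h[...,2]<70)]:
    t=ortho(im,c,z,*b); h=cv2.cvtColor(t,cv2.COLOR_BGR2HSV); cv2.imwrite(f"pics/o_{nm}.png",t)
    for q in blobs(f(h),b[1],b[3]): print(nm,*q)
t=[cv2.resize(cv2.imread(f"pics/o_{n}.png"),None,fx=.8,fy=.8) for n in("opener","tray","large")]
H=max(x.shape[0] for x in t); cv2.imwrite("pics/m1.png",np.hstack([np.pad(x,((0,H-x.shape[0]),(0,0),(0,0))) for x in t]))
E
```

```text
opener [ 446.4 -382.2] [ 446.9 -377.8] [44.4 95. ] 1.279 1941.0
tray [ 673.2 -244.4] [ 648.2 -239.8] [223.5 319.5] 1.571 44938.0
large [ 435.7 -225.1] [ 435.8 -224.5] [61.  63.5] 0.0 3050.25
loupe [ 622.9 -461.4] [ 623.3 -462.3] [30.9 31.6] 0.443 691.875
loupe [ 704.5 -425.9] [ 699.5 -440. ] [ 41. 160.] -1.571 4543.375h.py:38: RuntimeWarning: divide by zero encountered in scalar divide
  out.append((cen.round(1),np.round(r[0],1),np.round(sorted(r[1]),1),round(float(np.arctan(e[1]/e[0])),3),cv2.contourArea(k)*.25))
```

View pics/m1.png

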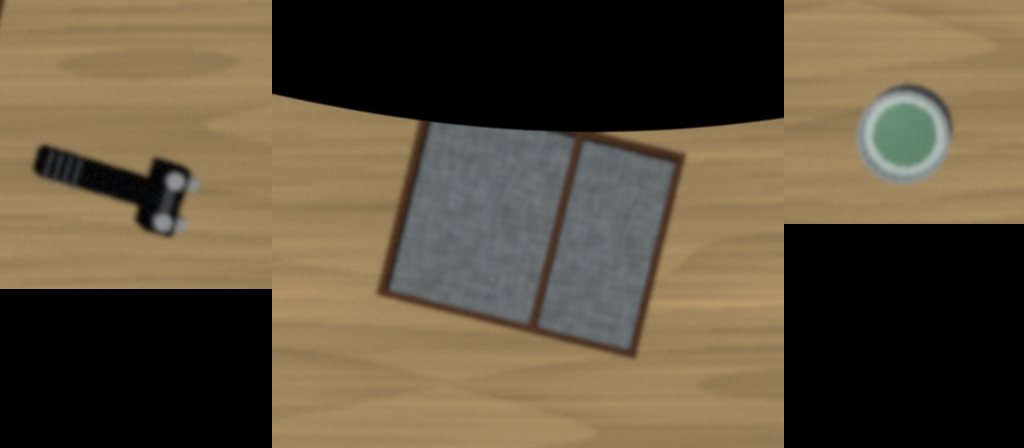

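The opener's handle and head, the tray with divider, and the crystal are all clear. From this I get: opener origin at (0.4445,-0.386) with its head toward yaw -1.863, and tool tray centre at (0.621,-0.241), yaw -0.246. Moving to hover over the opener.

>>> jog_arm --plan '[[[-0.25,-1.12,-1.6],0.142],[[-0.25,-1.12,-1.6],0.142],[[-0.25,-1.12,-1.6],0.142],[[-0.25,-1.12,-1.6],0.142],[[-0.25,-1.12,-1.6],0.142],[[-0.25,-1.12,-1.6],0.142],[[-0.25,-1.12,-1.6],0.142],[[-0.25,-1.12,-1.6],0.142],[[-0.25,-1.12,-1.6],0.142],[[0,0,0],0],[[0,0,0],0]]' --hand 4.5 --grip_force 30

```text
clock: 2.5
tcp_pos: [0.4448, -0.3826, 0.1598]
orientation: [-2.524, -1.868, -0.0]
contact_force: [0.4, 0.4, 0.1]
grip_width: 0.0453
```

```bash
python3 - <<'E'
from h import *
im,c,o=wrist("b1"); print(o["clock"],o["tcp_pos"],R.from_rotvec(o["orientation"]).as_matrix()[:,0],o["joints"],np.abs(o["qvel"]).max())
b=(.37,.53,-.48,-.29); t=ortho(im,c,.018,*b); cv2.imwrite("pics/b1o.png",np.hstack([t,cv2.resize(im,(int(640*t.shape[0]/400),t.shape[0]))]))
h=cv2.cvtColor(t,cv2.COLOR_BGR2HSV)
E
```

```text
2.5 [ 0.44476976 -0.38258179  0.15981319] [2.92101090e-01 9.56387092e-01 8.26308052e-04] [ 0.8601349   0.52868409 -0.33379157  1.87012958  0.235812    0.7820991
  0.10379154] 0.022168968230438672
```

View pics/b1o.png

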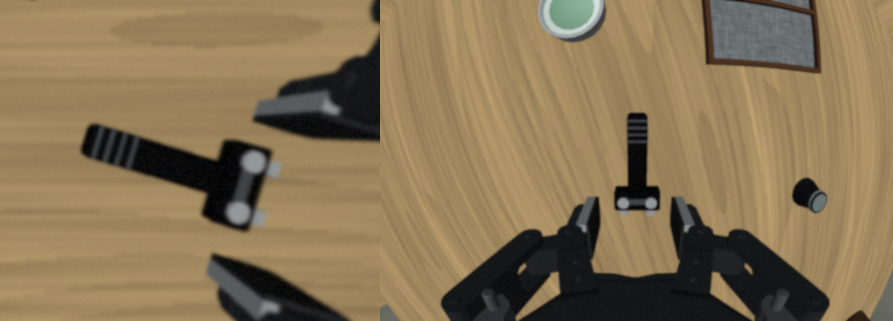

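The handle end is at (85,137) in the mm map, giving origin (0.446,-0.386). The bar is centred between the pads. Descend, grip and lift.

>>> jog_arm --plan '[[[0,0,-2.1],0],[[0,0,-2.1],0],[[0,0,-2.1],0],[[0,0,-2.1],0],[[0,0,0],0],[[0,0,0],0]]'

```text
clock: 3.15
tcp_pos: [0.4458, -0.3823, 0.0769]
orientation: [2.521, 1.874, 0.0]
contact_force: [0.0, -0.0, -0.7]
grip_width: 0.045
```

>>> jog_arm --plan '[[[0,0,0],0],[[0,0,0],0],[[0,0,0],0],[[0,0,0],0],[[0,0,0],0],[[0,0,0],0],[[0,0,0],0],[[0,0,0],0]]' --hand 0 --grip_force 40

```text
clock: 3.95
tcp_pos: [0.4459, -0.3832, 0.0776]
orientation: [2.519, 1.873, 0.001]
contact_force: [-0.5, 1.3, 7.6]
grip_width: 0.0175
```

>>> jog_arm --plan '[[[0,0,4],0],[[0,0,4],0],[[1.6,0.96,0],-0.15],[[1.6,0.96,0],-0.15],[[1.6,0.96,0],-0.15],[[1.6,0.96,0],-0.15],[[1.6,0.96,0],-0.15],[[1.6,0.96,0],-0.15],[[1.6,0.96,0],-0.15],[[1.6,0.96,0],-0.15],[[1.6,0.96,0],-0.15],[[1.6,0.96,0],-0.15]]'

```text
clock: 5.15
tcp_pos: [0.6056, -0.2861, 0.1564]
orientation: [-3.121, 0.357, -0.001]
contact_force: [-0.5, 0.2, -0.7]
grip_width: 0.0171
```

>>> jog_arm --plan '[[[0,0,0],-0.025],[[0,0,0],0],[[0,0,0],0]]'

```text
clock: 5.45
tcp_pos: [0.6038, -0.2878, 0.156]
orientation: [3.117, -0.384, -0.001]
contact_force: [-0.7, -0.3, -1.1]
grip_width: 0.0168
```

```bash
python3 - <<'E'
from h import *
im,c,o=wrist("c1"); x=R.from_rotvec(o["orientation"]).as_matrix()[:,0]; print(o["clock"],o["tcp_pos"],np.arctan2(x[1],x[0]),np.abs(o["qvel"]).max())
b=(.5,.76,-.40,-.08); t=ortho(im,c,.011,*b); cv2.imwrite("pics/c1o.png",np.hstack([t,im[:,:,:][:t.shape[0]] if t.shape[0]<400 else cv2.copyMakeBorder(im,0,t.shape[0]-400,0,0,0)])[:, :1280])
cv2.imwrite("pics/c1m.png",np.vstack([t]))
E
```

```text
5.45 [ 0.60376752 -0.28783393  0.15596507] -0.2451320856151879 0.00891441499161263
```

View pics/c1m.png

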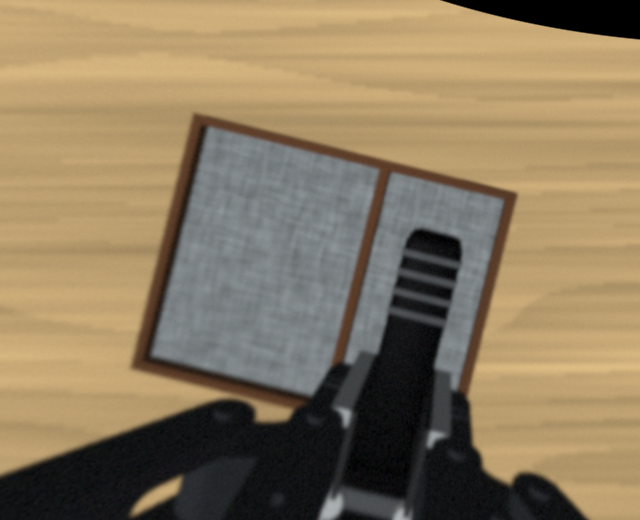

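The tray corners in this view are (195,113), (517,194) and (134,366), giving centre (0.620,-0.243) and yaw -0.243. The opener hangs centred over the narrow bay. Lower and release.

>>> jog_arm --plan '[[[0.1,-0.1,-2],0],[[0,0,-2],0],[[0,0,-2],0],[[0,0,-0.9],0],[[0,0,-0.5],0],[[0,0,0],0],[[0,0,0],0]]'

```text
clock: 6.2
tcp_pos: [0.6064, -0.2883, 0.0828]
orientation: [3.117, -0.386, 0.002]
contact_force: [0.2, 1.1, -0.9]
grip_width: 0.0169
```

>>> jog_arm --plan '[[[0,0,0],0],[[0,0,0],0],[[0,0,0.5],0],[[0,0,1],0],[[0,0,3],0],[[0,0,4],0],[[0,0,4],0]]' --hand 4

```text
clock: 6.9
tcp_pos: [0.6058, -0.2876, 0.2089]
orientation: [3.118, -0.386, -0.0]
contact_force: [0.7, -0.2, 0.3]
grip_width: 0.0399
```

>>> jog_arm --plan '[[[-1.5,3,0.7],0.0245],[[-1.5,3,0.7],0.0245],[[-1.5,3,0.7],0.0245],[[-1.5,3,0.7],0.0245],[[-1.5,3,0.7],0.0245],[[-1.5,3,0.7],0.0245],[[-1.5,3,0.7],0.0245],[[-1.5,3,0.7],0.0245],[[-1.5,3,0.7],0.0245],[[-1.5,3,0.7],0.0245],[[0,0,0],0],[[0,0,0],0]]' --hand 6.5

```text
clock: 8.1
tcp_pos: [0.4561, 0.0127, 0.2779]
orientation: [3.141, 0.0, 0.003]
contact_force: [1.1, -0.1, -0.6]
grip_width: 0.0651
```

```bash
python3 - <<'E'
from h import *
im,c,o=wrist("d1"); x=R.from_rotvec(o["orientation"]).as_matrix()[:,0]; print(o["clock"],o["tcp_pos"],np.arctan2(x[1],x[0]),o["joints"])
t=ortho(im,c,.02,.36,.52,-.08,.12);h=cv2.cvtColor(t,cv2.COLOR_BGR2HSV)
for q in blobs((h[...,0]>45)&(h[...,0]<90)&(h[...,1]>100),.52,.12): print("holder",*q)
cv2.imwrite("pics/d1h.png",t)
t=cv2.resize(t,None,fx=.9,fy=.9); big=np.zeros((400,640+t.shape[1],3),np.uint8); big[:,:640]=im; big[:t.shape[0],640:]=t
cv2.imwrite("pics/d1m.png",big)
E
```

```text
8.1 [0.45612013 0.01265494 0.27793248] 0.00025377162345254097 [-0.04919783  0.15202287 -0.12702142  2.08001851  0.02495787  0.9089364
 -1.76061482]
holder [440.4  41.1] [440.4  41.1] [36.  43.1] 0.142 1466.0
holder [ 4.467e+02 -2.000e-01] [ 4.468e+02 -1.000e-01] [35.1 43. ] 0.157 1431.375
```

View pics/d1m.png

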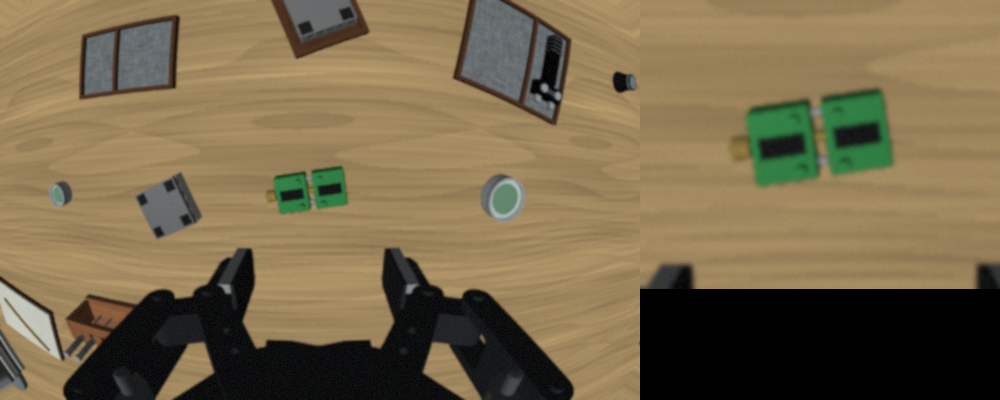

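The holder's two blocks are at (291,193) and (328,188), with the brass knob on the left (+y). That gives centre (0.4436,0.0205), long axis yaw 1.72. The opener sits in the narrow bay at (548,70). The job box is at (168,207), the small crystal at (60,194) and the large crystal at (503,198).

>>> jog_arm --plan '[[[-0.1,0.07,-1.3],0.1433],[[-0.1,0.07,-1.3],0.1433],[[-0.1,0.07,-1.3],0.1433],[[-0.1,0.07,-1.3],0.1433],[[-0.1,0.07,-1.3],0.1433],[[-0.1,0.07,-1.3],0.1433],[[-0.1,0.07,-1.3],0.1433],[[-0.1,0.07,-1.3],0.1433],[[-0.1,0.07,-1.3],0.1433],[[-0.1,0.07,-1.3],0.1433],[[-0.1,0.07,-1.3],0.1433],[[-0.1,0.07,-1.3],0.1433]]'

```text
clock: 9.35
tcp_pos: [0.4446, 0.0193, 0.1202]
orientation: [2.048, 2.382, -0.0]
contact_force: [-0.3, -0.6, -0.3]
grip_width: 0.0652
```

>>> jog_arm --plan '[[[0,0,0],0],[[0,0,0],0],[[0,0,0],0]]'

```text
clock: 9.65
tcp_pos: [0.4447, 0.0202, 0.1214]
orientation: [2.056, 2.374, 0.001]
contact_force: [-0.2, 0.4, 0.8]
grip_width: 0.0649
```

```bash
python3 - <<'E'
from h import *
im,c,o=wrist("e1"); x=R.from_rotvec(o["orientation"]).as_matrix()[:,0]; print(o["clock"],o["tcp_pos"],np.arctan2(x[1],x[0]),o["joints"])
t=ortho(im,c,.02,.36,.52,-.08,.12);h=cv2.cvtColor(t,cv2.COLOR_BGR2HSV)
for q in blobs((h[...,0]>45)&(h[...,0]<90)&(h[...,1]>100),.52,.12): print("holder",*q)
E
```

```text
9.65 [0.44468825 0.02019671 0.12142797] 1.714407503204222 [ 0.13959828  0.41986989 -0.38370434  2.21177286  0.29414048  0.55583949
 -0.32169098]
holder [441.9  22.1] [441.9  22.3] [40.9 79.6] -1.419 3143.25
```

>>> jog_arm --plan '[[[-0.2,0.15,-1.5],0.01],[[0,0,-1.5],0],[[0,0,-1],0],[[0,0,0],0],[[0,0,0],0]]'

```text
clock: 10.2
tcp_pos: [0.4422, 0.0223, 0.0812]
orientation: [2.04, 2.389, 0.0]
contact_force: [0.3, 0.2, -0.2]
grip_width: 0.0647
```

>>> jog_arm --plan '[[[0,0,0],0],[[0,0,0],0],[[0,0,0],0],[[0,0,0],0],[[0,0,0],0],[[0,0,0],0],[[0,0,0],0]]' --hand 2.5 --grip_force 35

```text
clock: 10.9
tcp_pos: [0.4425, 0.0223, 0.0817]
orientation: [2.039, 2.388, 0.001]
contact_force: [-0.7, 0.9, 5.7]
grip_width: 0.0412
```

>>> jog_arm --plan '[[[0,0,3],0],[[0,0,3],0],[[1.91,-2.35,0],0.1175],[[1.91,-2.35,0],0.1175],[[1.91,-2.35,0],0.1175],[[1.91,-2.35,0],0.1175],[[1.91,-2.35,0],0.1175],[[1.91,-2.35,0],0.1175],[[1.91,-2.35,0],0.1175],[[1.91,-2.35,0],0.1175],[[1.91,-2.35,0],0.1175],[[1.91,-2.35,0],0.1175]]'

```text
clock: 12.1
tcp_pos: [0.6335, -0.2142, 0.1412]
orientation: [-0.367, -3.12, 0.0]
contact_force: [0.4, 0.5, -1.3]
grip_width: 0.0408
```

>>> jog_arm --plan '[[[0,0,0],0],[[0,0,0],0],[[0,0,0],0]]'

```text
clock: 12.4
tcp_pos: [0.6324, -0.2116, 0.1409]
orientation: [-0.373, -3.119, -0.001]
contact_force: [0.0, 0.8, -1.0]
grip_width: 0.0408
```

```bash
python3 - <<'E'
from h import *
im,c,o=wrist("f1"); x=R.from_rotvec(o["orientation"]).as_matrix()[:,0]; print(o["clock"],o["tcp_pos"],np.arctan2(x[1],x[0]),o["joints"])
E
```

```text
12.4 [ 0.6324409  -0.21161389  0.14094325] 2.9036329686373277 [ 0.65005786  0.72101697 -0.61303647  1.66309928  0.49726653  0.91928159
  1.17850433]
```

View pics/f1.png

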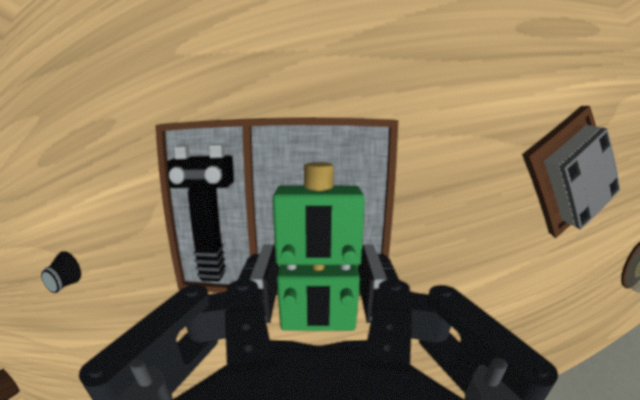

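The opener lies inside the narrow bay (handle end 209,275; jaws 197,150). The holder hangs over the wide bay between the divider and the rim. Lower and release.

>>> jog_arm --plan '[[[0.1,-0.1,-2],0],[[0,0,-2],0],[[0,0,-1],0],[[0,0,-0.5],0],[[0,0,0],0],[[0,0,0],0]]'

```text
clock: 13.05
tcp_pos: [0.6328, -0.2132, 0.0858]
orientation: [-0.372, -3.116, 0.001]
contact_force: [-6.2, -0.2, 9.0]
grip_width: 0.0411
```

>>> jog_arm --plan '[[[0,0,0],0],[[0,0,0],0],[[0,0,0.5],0],[[0,0,1],0],[[0,0,3],0],[[0,0,4],0],[[0,0,4],0]]' --hand 5.6

```text
clock: 13.75
tcp_pos: [0.6339, -0.2137, 0.2127]
orientation: [-0.373, -3.119, -0.001]
contact_force: [1.4, 0.2, -0.5]
grip_width: 0.056
```

>>> jog_arm --plan '[[[-1.8,-0.1,-0.3],-0.15],[[-1.8,-0.1,-0.3],-0.15],[[-1.8,-0.1,-0.3],-0.15],[[-1.8,-0.1,-0.3],-0.15],[[-1.8,-0.1,-0.3],-0.15],[[-1.8,-0.1,-0.3],-0.15],[[-1.8,-0.1,-0.3],-0.15],[[-1.8,-0.1,-0.3],-0.15],[[-1.8,-0.1,-0.3],-0.15],[[-1.8,-0.1,-0.3],-0.15],[[-1.8,-0.1,-0.3],-0.15],[[0,0,0],0]]' --hand 8.4

```text
clock: 14.95
tcp_pos: [0.4339, -0.2249, 0.1781]
orientation: [-2.547, -1.838, 0.003]
contact_force: [0.4, -1.2, -0.2]
grip_width: 0.084
```

>>> jog_arm --plan '[[[0,0,0],0],[[0,0,0],0]]'

```text
clock: 15.15
tcp_pos: [0.4375, -0.2247, 0.1786]
orientation: [2.54, 1.846, 0.002]
contact_force: [0.4, 0.6, -0.2]
grip_width: 0.0839
```

```bash
python3 - <<'E'
from h import *
im,c,o=wrist("g1"); x=R.from_rotvec(o["orientation"]).as_matrix()[:,0]; print(o["clock"],o["tcp_pos"],np.arctan2(x[1],x[0]),o["joints"])
t=ortho(im,c,.024,.36,.50,-.30,-.12);h=cv2.cvtColor(t,cv2.COLOR_BGR2HSV)
for q in blobs((h[...,0]>45)&(h[...,0]<100)&(h[...,1]>50),.50,-.12): print("glass",*q)
for q in blobs(((h[...,1]<85)&(h[...,2]>90))|((h[...,0]>45)&(h[...,0]<100)&(h[...,1]>50)),.50,-.12): print("all",*q)
cv2.imwrite("pics/g1o.png",np.hstack([t,cv2.resize(im,(448,280))]))
E
```

```text
15.15 [ 0.43750315 -0.22465735  0.17858087] 1.2567640113111567 [ 0.6078934   0.36683852 -0.31046332  2.08151656  0.16744093  0.71427514
 -0.12392895]
glass [ 434.9 -222.8] [ 434.8 -222.8] [37.5 37.5] 0.0 1115.75
all [ 434.7 -223.3] [ 434.2 -222.8] [59.5 62.5] 1.571 2920.875h.py:38: RuntimeWarning: divide by zero encountered in scalar divide
  out.append((cen.round(1),np.round(r[0],1),np.round(sorted(r[1]),1),round(float(np.arctan(e[1]/e[0])),3),cv2.contourArea(k)*.25))
```

View pics/g1o.png

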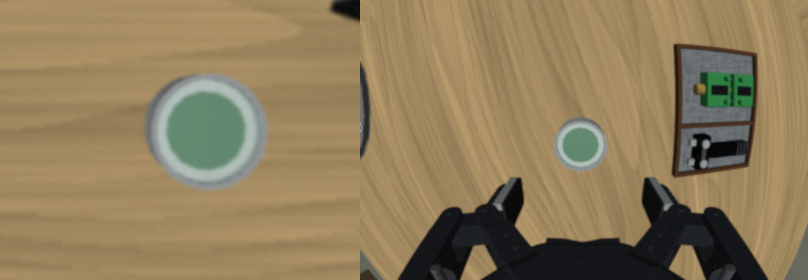

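The large crystal's glass is centred at (206,131) in the map, i.e. (0.4349,-0.2228). The right-hand view shows the holder and opener both in their bays. Descend and grip.

>>> jog_arm --plan '[[[-0.25,0.2,-2],0],[[0,0,-2.5],0],[[0,0,-2.5],0],[[0,0,-1.8],0],[[0,0,-0.8],0],[[0,0,0],0],[[0,0,0],0]]'

```text
clock: 15.9
tcp_pos: [0.4343, -0.2229, 0.0824]
orientation: [2.543, 1.843, 0.001]
contact_force: [0.4, -0.3, 0.8]
grip_width: 0.0841
```

>>> jog_arm --plan '[[[0,0,0],0],[[0,0,0],0],[[0,0,0],0],[[0,0,0],0],[[0,0,0],0],[[0,0,0],0],[[0,0,0],0]]' --hand 4.5 --grip_force 30

```text
clock: 16.6
tcp_pos: [0.4342, -0.2231, 0.0831]
orientation: [2.543, 1.841, 0.001]
contact_force: [-0.8, -0.6, 7.8]
grip_width: 0.0564
```

```bash
python3 - <<'E'
from h import *
im,c,o=wrist("g2"); x=R.from_rotvec(o["orientation"]).as_matrix()[:,0]; print(o["clock"],o["tcp_pos"],np.arctan2(x[1],x[0]),o["contact_force"],o["grip_width"])
cv2.imwrite("pics/g2c.png",cv2.resize(im[150:400,120:520],None,fx=1.5,fy=1.5))
E
```

```text
16.6 [ 0.43422108 -0.22308875  0.08312684] 1.2533533994558206 [-0.84529972 -0.64402328  7.76290007] 0.05640161845487064
```

View pics/g2c.png

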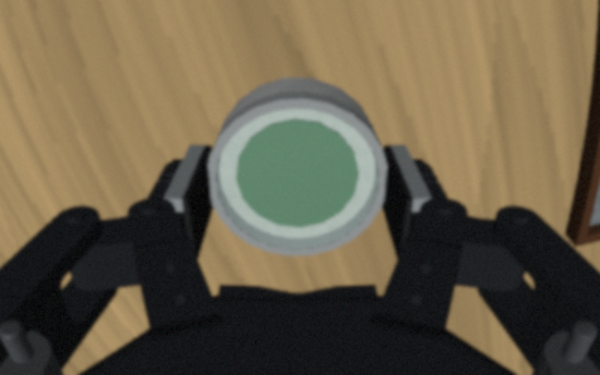

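Box is held squarely by both pads (width 56.4 mm) and upright. Lift, carry, and look at the crystal tray.

>>> jog_arm --plan '[[[0,0,2],0],[[0,0,4],0],[[0.66,3,1.4],-0.09],[[0.66,4.5,1.4],-0.09],[[0.66,4.5,1.4],-0.09],[[0.66,4.5,1.4],-0.09],[[0.66,4.5,1.4],-0.09],[[0.66,4.5,1.4],-0.09],[[0.66,4.5,1.4],-0.09],[[0.66,4.5,1.4],-0.09],[[0.66,4.5,1.4],-0.09],[[0.66,3,1.4],-0.09]]'

```text
clock: 17.85
tcp_pos: [0.4989, 0.2009, 0.2832]
orientation: [-3.091, -0.552, -0.002]
contact_force: [0.2, -0.9, -0.7]
grip_width: 0.0562
```

>>> jog_arm --plan '[[[0,0,0],0],[[0,0,0],0],[[0,0,0],0]]'

```text
clock: 18.15
tcp_pos: [0.4992, 0.1956, 0.2814]
orientation: [3.092, 0.551, -0.002]
contact_force: [0.1, -0.8, -0.7]
grip_width: 0.0563
```

```bash
python3 - <<'E'
from h import *
im,c,o=wrist("i1"); x=R.from_rotvec(o["orientation"]).as_matrix()[:,0]; print(o["clock"],o["tcp_pos"],np.arctan2(x[1],x[0]),o["joints"])
a=ortho(im,c,.011,.50,.74,.12,.38); b=ortho(im,c,.037,.58,.74,-.08,.10); d=ortho(im,c,.031,.36,.50,.13,.27)
cv2.imwrite("pics/i1j.png",d)
W=np.zeros((600,a.shape[1]+b.shape[1],3),np.uint8); W[:a.shape[0],:a.shape[1]]=a; W[:b.shape[0],a.shape[1]:]=b; W[b.shape[0]:b.shape[0]+d.shape[0],a.shape[1]:a.shape[1]+d.shape[1]]=d
cv2.imwrite("pics/i1m.png",W); print(a.shape,b.shape,d.shape)
E
```

```text
18.15 [0.49918452 0.19555657 0.28143649] 0.35251219773701864 [-0.23101142  0.29353828 -0.31089856  1.89396094  0.10826288  0.97161871
 -1.80903511]Traceback (most recent call last):
  File "<stdin>", line 5, in <module>
ValueError: could not broadcast input array from shape (280,280,3) into shape (279,280,3)
```

```bash
python3 - <<'E'
from h import *
im=cv2.imread("pics/i1.png"); c,o=np.load("pics/i1.npy",allow_pickle=True)
a=ortho(im,c,.011,.50,.74,.12,.38); b=ortho(im,c,.037,.58,.74,-.08,.06); W=np.zeros((520,800,3),np.uint8)
W[:480,:520]=a[:480,:520]; W[:320,520:800]=b[:320,:280]; W[330:515,520:800]=cv2.resize(im,(280,185)); cv2.imwrite("pics/i1m.png",W)
E
```

```text
(no output)
```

View pics/i1m.png

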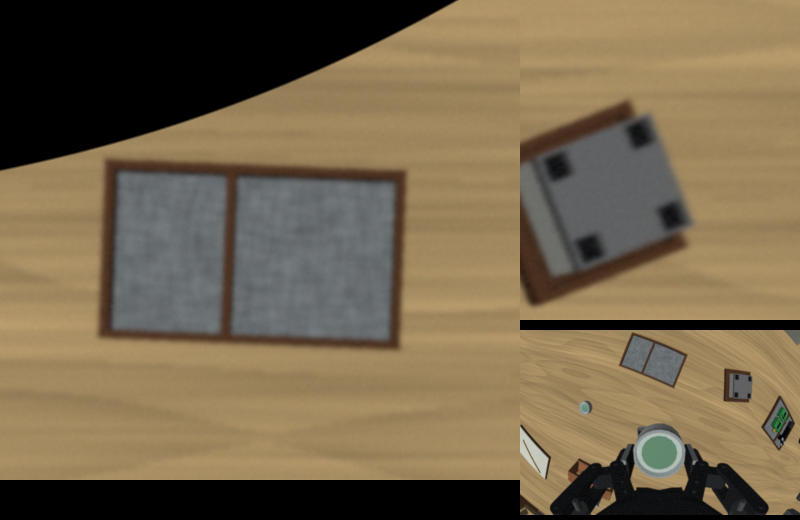

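In the map the crystal-tray corners are (106,160), (406,171), (400,348) and (99,337). That gives centre (0.613,0.2536), yaw -0.038, and wide bay centre (0.612,0.223). The stack is partly visible with its recesses. 12 pictures viewed so far.

>>> jog_arm --plan '[[[1.4,0.34,-2],0.05],[[1.4,0.34,-2],0.05],[[1.4,0.34,-2],0.05],[[1.4,0.34,-2],0.05],[[1.4,0.34,-2],0.05],[[1.4,0.34,-2],0.05],[[1.4,0.34,-2],0.05],[[1.4,0.34,-2],0.05],[[0,0,0],0],[[0,0,0],0],[[0,0,0],0]]'

```text
clock: 19.3
tcp_pos: [0.6114, 0.2238, 0.1227]
orientation: [2.922, 1.154, 0.001]
contact_force: [0.2, -0.4, -0.9]
grip_width: 0.0562
```

>>> jog_arm --plan '[[[0,0,-1.5],0],[[0,0,-1.2],0],[[0,0,-0.5],0],[[0,0,-0.2],0],[[0,0,-0.1],0],[[0,0,-0.1],0],[[0,0,0],0],[[0,0,0],0]]'

```text
clock: 20.1
tcp_pos: [0.6104, 0.224, 0.0872]
orientation: [2.92, 1.155, -0.004]
contact_force: [-8.4, -4.2, 14.5]
grip_width: 0.0563
```

>>> jog_arm --plan '[[[0,0,0],0],[[0,0,0],0],[[0,0,0],0],[[0,0,0.5],0],[[0,0,1],0],[[0,0,2.5],0],[[0,0,4],0],[[-1,1,4],-0.1],[[-1,1,2],-0.1],[[0,0,0],0],[[0,0,0],0]]' --hand 7.4

```text
clock: 21.2
tcp_pos: [0.5916, 0.2445, 0.2267]
orientation: [3.021, 0.861, 0.002]
contact_force: [0.4, -0.5, -0.3]
grip_width: 0.0741
```

```bash
python3 - <<'E'
from h import *
im,c,o=wrist("k1"); x=R.from_rotvec(o["orientation"]).as_matrix()[:,0]; print(o["clock"],o["tcp_pos"],np.arctan2(x[1],x[0]),o["joints"])
for z,r in ((.028,(.54,.70,.14,.34)),(.02,(.36,.52,.33,.47))):
    t=ortho(im,c,z,*r);h=cv2.cvtColor(t,cv2.COLOR_BGR2HSV); cv2.imwrite(f"pics/k1_{z}.png",t)
    for q in blobs((h[...,0]>45)&(h[...,0]<90)&(h[...,1]>60),r[1],r[3],150): print(z,*q)
E
```

```text
21.2 [0.59156835 0.24454394 0.22673449] 0.5555990602717372 [-0.25816409  0.51696624 -0.31704636  1.69765102  0.19056584  0.95595771
 -1.6618336 ]
0.028 [610.  224.3] [610.1 224.3] [36.5 36.6] 0.62 1047.5
0.02 [443.9 394.2] [444.1 394.6] [19.1 20.9] 0.785 308.75
```

>>> jog_arm --plan '[[[-1.5,1.5,-0.7],0.0975],[[-1.5,1.5,-0.7],0.0975],[[-1.5,1.5,-0.7],0.0975],[[-1.5,1.5,-0.7],0.0975],[[-1.5,1.5,-0.7],0.0975],[[-1.5,1.5,-0.7],0.0975],[[-1.5,1.5,-0.7],0.0975],[[-1.5,1.5,-0.7],0.0975],[[-1.5,1.5,-0.7],0.0975],[[-1.5,1.5,-0.7],0.0975],[[0,0,0],0],[[0,0,0],0]]' --hand 6

```text
clock: 22.45
tcp_pos: [0.4417, 0.3934, 0.1546]
orientation: [2.269, 2.172, -0.004]
contact_force: [-0.5, -1.2, 0.7]
grip_width: 0.0595
```

```bash
python3 - <<'E'
from h import *
im,c,o=wrist("l1"); x=R.from_rotvec(o["orientation"]).as_matrix()[:,0]; print(o["clock"],o["tcp_pos"],np.arctan2(x[1],x[0]),o["joints"])
r=(.36,.52,.33,.47)
t=ortho(im,c,.02,*r);h=cv2.cvtColor(t,cv2.COLOR_BGR2HSV); cv2.imwrite(f"pics/l1o.png",t)
for q in blobs((h[...,0]>45)&(h[...,0]<90)&(h[...,1]>60),r[1],r[3],150): print(*q)
E
```

```text
22.45 [0.44170267 0.3933656  0.15464868] 1.5271844290368255 [-0.41875012  0.58252743 -0.55011957  1.84894146  0.40205292  0.82502911
 -1.21729841]
[440.6 397.9] [440.8 398. ] [21.5 22. ] 1.571 373.625h.py:38: RuntimeWarning: divide by zero encountered in scalar divide
  out.append((cen.round(1),np.round(r[0],1),np.round(sorted(r[1]),1),round(float(np.arctan(e[1]/e[0])),3),cv2.contourArea(k)*.25))
```

>>> jog_arm --plan '[[[-0.1,0.4,-2],0],[[0,0,-2.5],0],[[0,0,-2],0],[[0,0,-1],0],[[0,0,0],0],[[0,0,0],0]]'

```text
clock: 23.1
tcp_pos: [0.4413, 0.3983, 0.0815]
orientation: [2.269, 2.172, 0.001]
contact_force: [-0.2, 0.3, -0.1]
grip_width: 0.0599
```

>>> jog_arm --plan '[[[0,0,0],0],[[0,0,0],0],[[0,0,0],0],[[0,0,0],0],[[0,0,0],0],[[0,0,0],0],[[0,0,0],0]]' --hand 2.5 --grip_force 25

```text
clock: 23.8
tcp_pos: [0.4411, 0.3988, 0.0822]
orientation: [2.268, 2.173, 0.003]
contact_force: [-1.5, -1.1, 6.4]
grip_width: 0.0347
```

```bash
python3 - <<'E'
from h import *
im,c,o=wrist("l2"); print(o["tcp_pos"],o["contact_force"],o["grip_width"])
r=(.36,.52,.33,.47)
t=ortho(im,c,.02,*r);h=cv2.cvtColor(t,cv2.COLOR_BGR2HSV)
for q in blobs((h[...,0]>45)&(h[...,0]<90)&(h[...,1]>60),r[1],r[3],150): print(*q)
E
```

```text
[0.44109384 0.39884127 0.08217033] [-1.53730496 -1.13355642  6.39356849] 0.0346658003498357
[440.1 399.1] [440. 399.] [22. 22.] 0.0 387.75
```

>>> jog_arm --plan '[[[0,0,2],0],[[0,0,4],0],[[1.2,-0.7,0],0],[[2.2,-1.3,0],0],[[2.5,-1.5,0],0],[[2.5,-1.5,0],0],[[2.5,-1.5,0],0],[[2.5,-1.5,0],0],[[2.2,-1.3,0],0],[[1.7,-0.95,0],0],[[0,0,0],0],[[0,0,0],0]]'

```text
clock: 25.05
tcp_pos: [0.613, 0.2962, 0.1407]
orientation: [-2.268, -2.173, 0.0]
contact_force: [-0.3, 0.9, -0.5]
grip_width: 0.0349
```

```bash
python3 - <<'E'
from h import *
im,c,o=wrist("n1"); x=R.from_rotvec(o["orientation"]).as_matrix()[:,0]; print(o["clock"],o["tcp_pos"],np.arctan2(x[1],x[0]),o["joints"])
r=(.54,.70,.14,.36)
for z in (.028,.0805):
    t=ortho(im,c,z,*r);h=cv2.cvtColor(t,cv2.COLOR_BGR2HSV)
    for q in blobs((h[...,0]>45)&(h[...,0]<90)&(h[...,1]>60),r[1],r[3],150): print("crystal",z,*q)
t=ortho(im,c,.011,*r);h=cv2.cvtColor(t,cv2.COLOR_BGR2HSV)
rim=(h[...,0]<14)&(h[...,1]>90)&(h[...,2]<140)
ys,xs=np.nonzero(rim)
print("rim far/near x", [w([k,i],r[1],r[3])[0].round(4) for k in (150,170,190) for i in (ys[xs==k].min(),ys[xs==k].max())] if all((xs==k).any() for k in(150,170,190)) else "none")
E
```

```text
25.05 [0.61300183 0.29621633 0.14067648] 1.5282826837240535 [-0.19263894  0.71479283 -0.51269111  1.63157607  0.41928634  0.90730485
 -0.90516392]
crystal 0.028 [610.7 268.6] [610.8 268.5] [30.5 31. ] 1.571 749.0
crystal 0.028 [609.3 225.4] [609.4 224.9] [31.8 37.1] -0.021 934.625
crystal 0.0805 [612.  297.6] [612.  297.5] [22. 22.] 0.0 376.875
crystal 0.0805 [610.9 266.7] [610.9 266.1] [22.3 26.1] -0.03 469.25
rim far/near x noneh.py:38: RuntimeWarning: divide by zero encountered in scalar divide
  out.append((cen.round(1),np.round(r[0],1),np.round(sorted(r[1]),1),round(float(np.arctan(e[1]/e[0])),3),cv2.contourArea(k)*.25))
```

>>> jog_arm --plan '[[[0.2,-0.1,-2],0],[[0,0,-2],0],[[0,0,-0.8],0],[[0,0,-0.3],0],[[0,0,-0.2],0],[[0,0,-0.15],0],[[0,0,0],0],[[0,0,0],0]]'

```text
clock: 25.9
tcp_pos: [0.6158, 0.295, 0.087]
orientation: [2.268, 2.174, 0.001]
contact_force: [-0.3, -0.5, -0.7]
grip_width: 0.0341
```

>>> jog_arm --plan '[[[0,0,0],0],[[0,0,0],0],[[0,0,0],0],[[0,0,0.5],0],[[0,0,1],0],[[0,0,2.5],0],[[0,0,4],0],[[0,0,4],0]]' --hand 4.8

```text
clock: 26.7
tcp_pos: [0.6152, 0.2948, 0.2081]
orientation: [-2.268, -2.174, 0.001]
contact_force: [-0.2, 1.5, 0.4]
grip_width: 0.048
```

```bash
cat > job.py <<'E'
from h import *
def lid(im,c,z,r,vmax=75):
    """corner recesses (dark, ~13x13 mm) on the lid plane -> centre, yaw (mod pi/2), recess centres"""
    t=ortho(im,c,z,*r); h=cv2.cvtColor(t,cv2.COLOR_BGR2HSV)
    m=((h[...,2]<vmax)&(h[...,1]<110)).astype(np.uint8)*255
    out=[]
    for k in cv2.findContours(m,cv2.RETR_EXTERNAL,cv2.CHAIN_APPROX_NONE)[0]:
        a=cv2.contourArea(k)*.25; (cx,cy),s,_=cv2.minAreaRect(k)
        if 60<a<260 and max(s)*.5<22: out.append(np.r_[w([cx,cy],r[1],r[3])[0]*1000,a,max(s)*.5])
    return t,np.array(out)
E
python3 - <<'E'
from job import *
for f,z,r in (("d1",.031,(.36,.50,.12,.28)),("i1",.037,(.58,.74,-.08,.08))):
    im=cv2.imread(f"pics/{f}.png"); c,o=np.load(f"pics/{f}.npy",allow_pickle=True)
    for v in (45,60,75): t,p=lid(im,c,z,r,v); print(f,v,p.round(1).tolist())
E
```

```text
d1 45 [[396.1, 206.8, 76.8, 10.3], [412.4, 165.8, 79.9, 9.8], [437.0, 223.1, 72.4, 9.6], [453.2, 182.2, 74.4, 9.4]]
d1 60 [[396.0, 206.6, 107.8, 11.4], [412.4, 165.8, 112.1, 11.4], [437.0, 223.0, 105.6, 11.2], [453.2, 182.3, 105.8, 10.9]]
d1 75 [[396.1, 206.7, 139.1, 12.6], [437.0, 222.9, 136.2, 12.5], [453.3, 182.1, 139.1, 12.9]]
i1 45 [[616.0, 25.3, 85.6, 10.7], [632.2, -15.5, 75.5, 10.4], [656.8, 41.5, 84.4, 10.8], [673.1, 0.6, 75.2, 10.8]]
i1 60 [[616.0, 25.2, 117.6, 12.1], [632.2, -15.6, 111.5, 12.2], [656.8, 41.5, 120.1, 12.3], [673.1, 0.5, 110.4, 12.1]]
i1 75 [[632.1, -15.7, 151.9, 13.9], [656.9, 41.8, 165.8, 13.9], [673.3, 0.5, 150.0, 13.9]]
```

>>> jog_arm --plan '[[[0.3,-2.82,-0.1],-0.115],[[0.3,-2.82,-0.1],-0.115],[[0.3,-2.82,-0.1],-0.115],[[0.3,-2.82,-0.1],-0.115],[[0.3,-2.82,-0.1],-0.115],[[0.3,-2.82,-0.1],-0.115],[[0.3,-2.82,-0.1],-0.115],[[0.3,-2.82,-0.1],-0.115],[[0.3,-2.82,-0.1],-0.115],[[0.3,-2.82,-0.1],-0.115],[[0,0,0],0],[[0,0,0],0]]' --hand 8.4

```text
clock: 27.9
tcp_pos: [0.6457, 0.0126, 0.1972]
orientation: [-3.085, -0.591, -0.001]
contact_force: [0.5, 0.4, 0.2]
grip_width: 0.0838
```

>>> jog_arm --plan '[[[0,0,0],0],[[0,0,0],0]]'

```text
clock: 28.1
tcp_pos: [0.6455, 0.0148, 0.1967]
orientation: [-3.084, -0.595, -0.001]
contact_force: [-0.3, -0.6, -0.1]
grip_width: 0.0844
```

```bash
cat >> job.py <<'E'
def report(name,z,r):
    im,c,o=wrist(name); x=R.from_rotvec(o["orientation"]).as_matrix()[:,0]; ps=np.arctan2(x[1],x[0])
    print(round(o["clock"],2),o["tcp_pos"].round(4),"yaw",round(ps,4),"qv",np.abs(o["qvel"]).max().round(3))
    t,p=lid(im,c,z,r,60); print(p.round(1).tolist()); cv2.imwrite(f"pics/{name}o.png",t)
    if len(p)==4:
        q=p[:,:2]; cen=q.mean(0); a=np.arctan2(*(q-cen).T[::-1])*4; yaw=(np.angle(np.exp(1j*a).mean())-np.pi)/4
        d=cen/1000-o["tcp_pos"][:2]; co,si=np.cos(ps),np.sin(ps)
        print("centre",cen.round(1),"yaw mod 90",yaw.round(4),"rel tool mm",(1000*np.array([co*d[0]+si*d[1],-si*d[0]+co*d[1]])).round(1))
E
python3 -c "
from job import *
report('s1',.037,(.57,.73,-.07,.10))"
```

```text
28.1 [0.6455 0.0148 0.1967] yaw 0.3815 qv 0.007
[[616.0, 24.8, 130.0, 12.2], [632.2, -15.9, 130.6, 12.1], [656.9, 40.9, 131.2, 12.1], [673.0, 0.1, 131.8, 12.0]]
centre [644.5  12.5] yaw mod 90 -1.1944 rel tool mm [-1.7 -1.7]
```

>>> jog_arm --plan '[[[-2.2,1.8,0],0],[[-2.2,1.8,0],0],[[-2.2,1.8,0],0],[[-2.2,1.8,0],0],[[-2.2,1.8,0],0],[[-2.2,1.8,0],0],[[-2.2,1.8,0],0],[[-2.2,1.8,0],0],[[-2.2,1.8,0],0],[[-2.2,1.8,-0.6],0],[[0,0,0],0],[[0,0,0],0]]'

```text
clock: 29.35
tcp_pos: [0.4252, 0.1937, 0.1906]
orientation: [3.085, 0.595, 0.0]
contact_force: [-0.1, -0.2, -0.2]
grip_width: 0.0841
```

>>> jog_arm --plan '[[[0,0,0],0],[[0,0,0],0]]'

```text
clock: 29.55
tcp_pos: [0.4263, 0.1924, 0.1905]
orientation: [3.086, 0.589, 0.001]
contact_force: [0.6, -0.0, -0.8]
grip_width: 0.084
```

```bash
python3 -c "
from job import *
report('j1',.031,(.35,.51,.11,.28))"
```

```text
29.55 [0.4263 0.1924 0.1905] yaw 0.3769 qv 0.003
[[396.4, 206.7, 138.1, 12.4], [412.6, 166.0, 133.8, 12.3], [437.1, 222.9, 137.4, 12.4], [453.6, 182.4, 135.8, 12.3]]
centre [424.9 194.5] yaw mod 90 -1.1895 rel tool mm [-0.5  2.5]
```

>>> jog_arm --plan '[[[-0.1,0.2,-2],0.004],[[0,0,-3],0],[[0,0,-3],0],[[0,0,-2],0],[[0,0,-0.7],0],[[0,0,0],0],[[0,0,0],0]]'

```text
clock: 30.3
tcp_pos: [0.4252, 0.1951, 0.0841]
orientation: [-3.084, -0.596, -0.002]
contact_force: [0.5, -0.4, 0.3]
grip_width: 0.0839
```

>>> jog_arm --plan '[[[0,0,0],0],[[0,0,0],0],[[0,0,0],0],[[0,0,0],0],[[0,0,0],0],[[0,0,0],0],[[0,0,0],0]]' --hand 5 --grip_force 30

```text
clock: 31.0
tcp_pos: [0.4252, 0.1952, 0.0846]
orientation: [-3.084, -0.597, -0.003]
contact_force: [-0.9, -0.4, 5.5]
grip_width: 0.0602
```

```bash
python3 -c "
from job import *
report('j2',.031,(.35,.51,.11,.28)); o=get_obs(); print(o['contact_force'],o['grip_width'])"
```

```text
31.0 [0.4252 0.1952 0.0846] yaw 0.3821 qv 0.001
[[396.1, 207.2, 138.5, 12.4], [412.3, 166.5, 134.4, 12.2], [436.9, 223.4, 141.1, 12.4], [453.2, 182.8, 137.5, 12.3]]
centre [424.6 195. ] yaw mod 90 -1.1908 rel tool mm [-0.6 -0. ]
[-0.99373069 -0.38320062  6.5143304 ] 0.06016057709899138
```

>>> jog_arm --plan '[[[0,0,2],0],[[0,0,4],0],[[2.2,-1.83,0.4],0],[[2.2,-1.83,0.4],0],[[2.2,-1.83,0.4],0],[[2.2,-1.83,0.4],0],[[2.2,-1.83,0.4],0],[[2.2,-1.83,0.4],0],[[2.2,-1.83,0.4],0],[[2.2,-1.83,0.4],0],[[2.2,-1.83,0.4],0],[[2.2,-1.83,0.4],-0.005]]'

```text
clock: 32.25
tcp_pos: [0.6452, 0.0109, 0.1841]
orientation: [3.086, 0.589, 0.001]
contact_force: [0.8, -0.1, -1.3]
grip_width: 0.0603
```

>>> jog_arm --plan '[[[0,0,0],0],[[0,0,0],0],[[0,0,0],0]]'

```text
clock: 32.55
tcp_pos: [0.6437, 0.0129, 0.1834]
orientation: [-3.085, -0.591, 0.001]
contact_force: [-0.8, 0.4, -1.3]
grip_width: 0.0605
```

```bash
python3 -c "
from job import *
report('q1',.1315,(.57,.73,-.07,.10))"
```

```text
32.55 [0.6437 0.0129 0.1834] yaw 0.3787 qv 0.007
[[615.8, 25.2, 127.1, 12.0], [631.8, -14.9, 124.1, 11.8], [656.2, 41.1, 130.4, 12.2], [672.1, 1.0, 129.8, 11.9]]
centre [644.   13.1] yaw mod 90 -1.1932 rel tool mm [0.4 0.1]
```

```bash
python3 -c "
from job import *
for i in range(6):
    o=get_obs(); c=get_calibration('wrist'); im=grab_frame('wrist')[:,:,::-1].copy()
    t,p=lid(im,c,.1315,(.57,.73,-.07,.10),60)
    Rt=R.from_rotvec(o['orientation']); print(o['tcp_pos'].round(4),o['joints'][:2].round(4),p[:,:2].mean(0).round(1),len(p),(Rt.inv().apply(c['xyz']-o['tcp_pos'])*1000).round(2))
cv2.imwrite('pics/q2.png',im)
"
```

```text
[0.6436 0.0131 0.1834] [0.0853 0.5696] [644.   13.3] 4 [ 7.266e+01 -1.000e-02 -7.033e+01]
[0.6437 0.013  0.1834] [0.0851 0.5696] [644.   13.3] 4 [ 7.265e+01 -3.000e-02 -7.030e+01]
[0.6438 0.0129 0.1834] [0.0851 0.5696] [644.2  13.1] 4 [ 7.265e+01  1.000e-02 -7.032e+01]
[0.644  0.0128 0.1834] [0.0852 0.5697] [644.4  12.9] 4 [ 7.264e+01  3.000e-02 -7.033e+01]
[0.6441 0.0125 0.1834] [0.0853 0.5699] [644.5  12.7] 4 [ 7.266e+01 -6.000e-02 -7.033e+01]
[0.6442 0.0124 0.1835] [0.0854 0.5699] [644.6  12.6] 4 [ 72.65  -0.   -70.3 ]
```

View pics/q2.png

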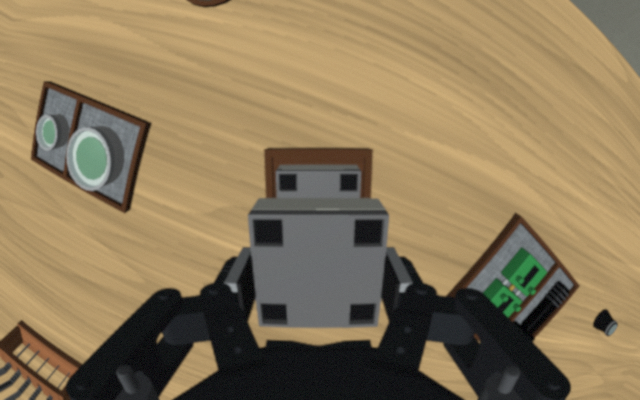

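Both trays look right. The far stack recesses at (288,182) and (349,182) and the held box's recesses at (267,232) and (369,232) share the same centreline. Lower slowly. 13 pictures viewed.

>>> jog_arm --plan '[[[-0.05,0.05,-1.5],0],[[0,0,-2],0],[[0,0,-1.5],0],[[0,0,-0.7],0],[[0,0,0],0],[[0,0,0],0],[[0,0,0],0],[[0,0,0],0]]'

```text
clock: 33.7
tcp_pos: [0.6445, 0.0125, 0.1272]
orientation: [3.086, 0.589, 0.002]
contact_force: [0.3, -0.2, -0.5]
grip_width: 0.0602
```

```bash
python3 -c "
from job import *
report('q3',.0735,(.57,.73,-.07,.10))"
```

```text
33.7 [0.6445 0.0125 0.1272] yaw 0.3773 qv 0.002
[[615.5, 24.5, 135.0, 12.3], [631.6, -16.3, 131.1, 12.1], [656.4, 40.6, 136.9, 12.4], [672.5, -0.1, 135.5, 12.2]]
centre [644.   12.2] yaw mod 90 -1.1948 rel tool mm [-0.6 -0.1]
```

Box centre is (644.0,12.2) against the stack's (644.5,12.5), inside the 2 mm play. Lower into the recesses.

>>> jog_arm --plan '[[[0.05,0.03,-0.3],0],[[0,0,-0.2],0],[[0,0,-0.2],0],[[0,0,-0.15],0],[[0,0,-0.1],0],[[0,0,-0.05],0],[[0,0,0],0],[[0,0,0],0],[[0,0,0],0]]'

```text
clock: 34.65
tcp_pos: [0.6444, 0.0127, 0.1177]
orientation: [3.086, 0.589, -0.001]
contact_force: [-5.0, -0.5, 10.1]
grip_width: 0.06
```

>>> jog_arm --plan '[[[0,0,0],0],[[0,0,0],0],[[0,0,0],0],[[0,0,0.5],0],[[0,0,1],0],[[0,0,2.5],0],[[0,0,4],0],[[-2,0,4],-0.1],[[-3,0,4],-0.14],[[-3,0,3],-0.14],[[0,0,0],0],[[0,0,0],0]]' --hand 8.4

```text
clock: 35.85
tcp_pos: [0.5646, 0.0128, 0.3081]
orientation: [3.141, -0.002, 0.005]
contact_force: [0.1, 0.2, -0.7]
grip_width: 0.0839
```

>>> jog_arm --plan '[[[0,0,0],0],[[0,0,0],0],[[0,0,0],0]]'

```text
clock: 36.15
tcp_pos: [0.5647, 0.0127, 0.3052]
orientation: [-3.141, 0.004, 0.003]
contact_force: [0.0, 0.0, -1.1]
grip_width: 0.0841
```

```bash
python3 - <<'E'
from job import *
report('z1',.064,(.55,.73,-.07,.10))
im,c,_=cv2.imread("pics/z1.png"),*np.load("pics/z1.npy",allow_pickle=True)
s=cv2.resize(grab_frame("scene")[180:310,150:470,::-1],(640,260)); cv2.imwrite("pics/z2.png",np.vstack([im[:340],s]))
E
```

```text
36.15 [0.5647 0.0127 0.3052] yaw -0.0023 qv 0.005
[[615.2, 24.7, 119.1, 11.6], [631.2, -16.1, 122.1, 11.6], [656.2, 40.8, 116.0, 11.4], [672.3, -0.0, 119.6, 11.5]]
centre [643.7  12.3] yaw mod 90 -1.1968 rel tool mm [79.1 -0.1]
```

View pics/z2.png

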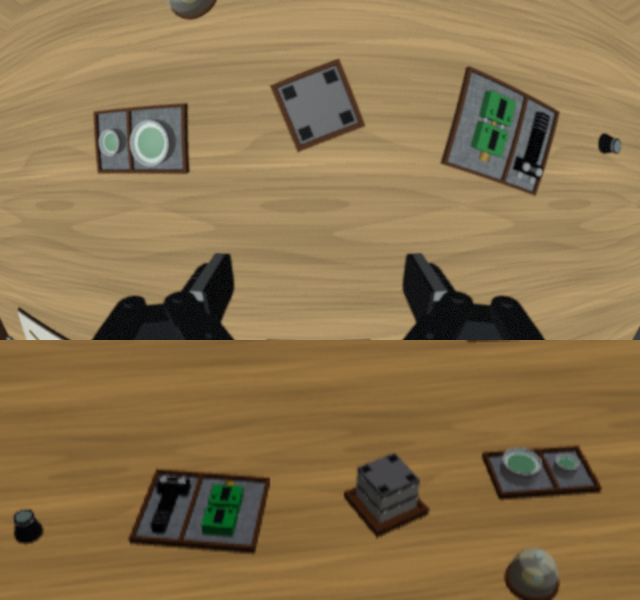

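All five objects are in place. The stacked lid's recess spacing comes out at 44.0 mm on the z = 64 mm plane, which means the feet are home. Handing in.

```bash
python3 -c "
from bench import *
print(hand_in())"
```

```text
the job is handed in; nothing more can be done
None
```

The bench is cleared and the job handed in at about 36 s of the 138 s allowed; the hand-in reports no verdict. I placed the things in the order asked: opener, holder, large crystal box, small crystal box, then job box on the stack.

**Last checks**
- **Trays:** the final wrist and scene pictures show all four things in their bays. In them the large crystal box looked flat. I measured it at (0.610, 0.224), about 2 mm from its bay centre.
- **Job box:** its lid recesses measure 44.0 mm apart on the z = 64 mm plane, which fits the feet being home. Its centre is within 1 mm of the stack's. At touch-down its underside was at z = 33.1 mm by the arm's reading.
- **Bystanders:** I never went near the loupe or the rack. The loupe looks in place in the final pictures, but the rack was outside those views, so I did not check it again.
- **Forces:** the largest set-down force I read was about 14 N, when setting down the large crystal box.

**What disagreed**
- **Released slightly high:** the opener and the small crystal box showed no floor contact at release, so both probably settled about 1 mm.
- **Fixed cameras:** the rough positions I picked from the scene and side cameras differed by up to about 4 cm, so I placed everything by the wrist camera instead.

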